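# Open the inspection panel of a gear housing

## Robot

A 6-joint arm with a two-finger parallel gripper is mounted at the origin on the work surface. World frame = base frame: x ahead of the robot, y to its left, z up, the work surface at z = 0. Lengths are in m, angles in rad, forces in N, time in s.
With the tool pointing down it reaches from about 0.35 to 0.975 m from the base axis. Payload 17.4 kg.
Tool frame: the origin (TCP) lies between the finger pads; the fingertips stand 8 mm ahead of it and the grasp point (between the pads) lies 11 mm behind it; y points along the fingers, x is the direction in which the jaws open and shut, and the axes are right-handed (so a half turn about y gives the same grasp; the last joint's range is limited). The gripper opens to 85 mm and grips with 20 to 120 N. Pads are 22 mm wide; open, the fingers measure 114 mm over their backs; the gripper's body (76 mm by 85 mm) begins 54 mm behind the grasp point. The pads swing forward as they close: fully open they stand 13 mm farther back than shut.
Start: joints at [-1.235, 0.116, 1.442, -0, 1.584, -0.038], TCP at [0.246, -0.628, 0.239] pointing down, gripper open.
Joint ranges: [-2.83, 2.83], [-0.83, 2.19], [0.07, 2.5], [-1.14, 4.28], [0.01, 3], [-2.97, 2.97]. Speed limits (rad/s): [1.89, 1.89, 2.22, 3.14, 3.14, 3.14].

## Interface

Orientations are given as a rotation vector (axis times angle).
In Python, from station import * gives the robot as it stands. The module is installed in compiled form; this text tells all that it offers.
- The arm moves only by the shell command python3 -m creep 'ROWS' [FORCE]. ROWS is text: rows parted by semicolons, each of 7 numbers parted by spaces: the turn, a rotation vector about the tool's x, y, z in degrees, then the shift along the tool's x, y, z in m, then the opening, from 0 (shut) to 1 (fully open). A call has exactly 5 rows; each row is the pose to reach, as a shift and turn from the pose commanded when the call began, along the tool's axes at that moment; what a row does not reach only later rows make up. A row lasts 1/12 s, in which the tool goes at most 41.7 mm and 7.16 degrees, less where a joint would pass 70% of its speed; a pose out of reach is approached as far as the arm can. A call with a gripper value outside its range is refused whole. The fingers move at their own pace and stop on an object; FORCE is the grip in N (left out, the last holds). Time passes only in rows, so rows that repeat a pose let the fingers close, or fill a call up. It gives the time, the measured TCP pose, the force and the opening at its end, in the units of the state.
- observe(): the state, without advancing time (a new reading comes with each control period).
- read_camera(name): name is "scene" or "top" or "wrist"; returns the picture (384x512x3 uint8, red, green, blue); there is no depth.
- calibration(name): a dict with "intrinsics" (3x3 intrinsics, pixels), "eye" and "rotation" of the camera in the world. Camera axes: x right, y down, z forward; pixel columns grow to the right and rows downward; lengths in m; the calibration is good to about 2 mm. The wrist camera is an equidistant fisheye: a pixel r from the principal point sees the ray r / f radians off the axis. A picture is of the moment at which its call begins: read the wrist's pose just before it. calibration takes no time and is no camera call; for the wrist camera it gives the pose at the moment of the call.
- close_job(): hands the job in, once; it reports no verdict.
The state is a dict: "t": time; "joint_pos": joint angles; "qd": joint speeds; "joint_torque": joint torques, N m; "tcp_pos": TCP position; "tool_rot": TCP orientation; "wrist_force": force on the tool from outside, world axes, zero at the start; "torque": the same for the moment, N m; "opening": opening from 0.0 (shut) to 1.0 (fully open).
Only numpy, scipy, OpenCV 4.12 (cv2) and the standard library are available. Lean on these libraries where they do the work, as an engineer would, in place of code of your own. Each camera call takes 0.05 s, during which the arm holds its last target. There are 200 camera calls.

## Task

The gear unit has to be inspected. Turn both turn buttons on the blue gear housing right aside (about a quarter turn, either way), so that they no longer overlap the panel, then lift the panel out of its frame without prying it against the buttons and lay it flat, handle up, inside the empty steel tray. Set it down rather than dropping it, leave the buttons turned aside, and leave the other things on the bench where they are.

Things in the scene. Friction and masses are not known exactly. Their poses are not given: they have to be found in the camera images.
- housing: Blue gear housing, fixed, 170 mm (own x) by 260 mm (own y) by 75 mm high. Origin: centre of its underside, at bench height; z up. Its flat top has a recess 115 mm (x) by 155 mm (y), 6 mm deep, centred over the origin, in which the panel lies on a ledge. A turn button is mounted on the top at either end of the panel, at own y = +94 and -94 mm (x = 0).
- panel: Loose aluminium panel, 110 mm (own x) by 150 mm (own y) by 6 mm thick, about 0.35 kg, with a black bridge handle on top. It lies flush in the housing's recess with 2.5 mm of play all round. Origin: centre of its underside, 69 mm above the bench at the start; z up.
- panel_handle (a point): Centre of the handle's bar, 39 mm above the panel's underside. The bar is 80 mm long (panel's y), 14 mm wide (x), 14 mm high, and stands on two posts 12 mm thick, centred 34 mm either side of this point; between them the space under the bar, 26 mm high, is open.
- button_a (a joint): Turn button at the housing's +y end. Value in rad: 0 when its bar lies along the housing's y, its inner end overlapping the panel by 15 mm; grows counter-clockwise seen from above; range -1.65 to 1.65. It overlaps the panel until about 1.2 from 0, either way; at 1.57 it lies along the housing's x. Starts within 0.4 of 0. Light friction (about 0.06 N m); it stays where it is left.
- button_b (a joint): The same turn button at the housing's -y end; its values mean the same.
- button_a_top (a point): Middle of the top of button_a's thumb fin, on its pivot axis, 104 mm above the bench. The button is a dark steel bar 68 mm long, 16 mm wide, 5 mm thick, pivoted at its middle, its underside 2 mm above the housing top; along it stands a fin 52 mm long, 10 mm thick, 22 mm high (82 to 104 mm above the bench), centred on the pivot.
- button_b_top (a point): The same point of button_b, which has the same shape.
- tray: Empty shallow steel tray, fixed to the bench, 180 mm (own x) by 220 mm (own y) by 32 mm high, walls and floor 5 mm thick. Origin: centre of its underside, at bench height; z up. Housing and tray may each be on either side of the bench.
- bottle: Bystander: yellow bottle, 48 mm across, 115 mm high, standing beyond the housing. Origin: centre of its underside.
- wrench: Bystander: wrench 170 mm long, lying beyond the tray. Origin: under its middle; it lies along own x.
- screwdriver: Bystander: screwdriver 180 mm long, lying between the tray and the robot. Origin: under its middle; it lies along own x.
- jar: Bystander: glass jar, 84 mm across, 90 mm high, with a lid. Origin: centre of its underside.
- clamp: Bystander: aluminium clamp block, U-shaped, 60 by 90 by 70 mm high. Origin: centre of its underside.
- cylinder_unit: Bystander: blue drive cylinder lying along own x with a square end block, 195 mm long, 60 mm high. Origin: on the bench under it, 80 mm from the block's end.
Things that resemble listed ones, but are neither listed nor needed, are in the scene too. What is shaped like the panel but red or turquoise is not meant.

How it is judged:
By the outcome, as a careful person would: the job done as asked, in the order asked, and still so for the second after the job is handed in, with the robot touching nothing.
It also fails if it takes over 72 s, if anything falls off the work surface, if the arm or the gripper's body presses on something with over 40 N, if the wrist force passes 120 N, or if a joint passes its speed limit or range.

## Working session

There is one attempt and no reset: what is moved stays moved. The work goes in short steps, Python scripts to look and compute and a shell command to move; the robot and the scene stay as the last step left them, time stands still between calls to the robot, and variables do not carry over. Pictures are saved under pics/ and viewed, about 8 in all and at most 12, crops included, and the job is handed in when it is done.

```bash
mkdir -p pics
python3 - <<'E'
from station import *
import cv2,numpy as np
s=observe();print(s)
for n in("top","scene"):
    c=calibration(n);print(n,c)
    im=read_camera(n);cv2.imwrite(f"pics/{n}0.png",im[:,:,::-1])
a=cv2.imread("pics/top0.png");b=cv2.imread("pics/scene0.png")
cv2.imwrite("pics/t0big.png",cv2.resize(a,(800,600),interpolation=cv2.INTER_CUBIC))
E
```

```text
{'t': 0.0, 'joint_pos': array([-1.23478615e+00,  1.16516996e-01,  1.44224251e+00, -3.48160235e-05,
        1.58400937e+00, -3.78136993e-02]), 'qd': array([ 7.72212278e-04,  3.39162854e-04,  8.03828152e-04, -9.49813912e-04,
       -4.83412092e-04,  7.36074129e-05]), 'joint_torque': array([-2.00416041e-03, -7.31995082e+01, -6.32486773e+01, -2.83749523e-04,
        6.46241766e-03,  1.48059335e-04]), 'tcp_pos': array([ 0.24641188, -0.62822961,  0.23855539]), 'tool_rot': array([-1.36248787,  0.93027869, -0.9286838 ]), 'wrist_force': array([-0.42591537, -0.08713286, -0.38071449]), 'torque': array([ 0.01355301, -0.00794703, -0.00533361]), 'opening': 1.0005639952793106}
top {'intrinsics': array([[410.3406322 ,   0.        , 251.73912899],
       [  0.        , 410.3406322 , 191.57367973],
       [  0.        ,   0.        ,   1.        ]]), 'eye': array([3.53710913e-01, 5.23353439e-04, 1.35555214e+00]), 'rotation': array([-2.18819003,  2.13196901, -0.15142086])}
scene {'intrinsics': array([[366.4378981 ,   0.        , 255.06059895],
       [  0.        , 366.4378981 , 194.4727851 ],
       [  0.        ,   0.        ,   1.        ]]), 'eye': array([1.08621019, 0.47801858, 1.23974601]), 'rotation': array([-1.19694001, -2.53266922,  0.74343878])}
```

View pics/t0big.png

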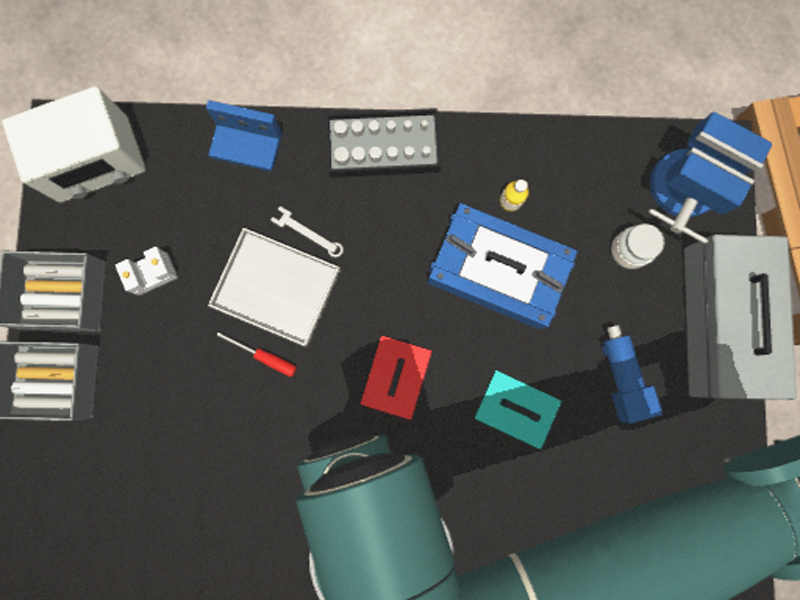

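View pics/scene0.png

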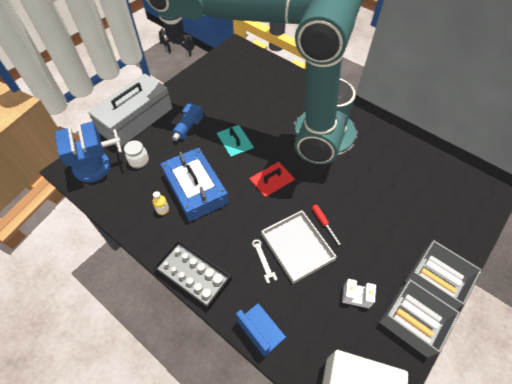

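The top view (800x600) shows the blue housing with an aluminium panel at about (505,262) and its two dark buttons at (462,245) and (547,280). The red panel at (397,378) and the turquoise one at (517,408) are decoys. The empty tray is at (275,287), and the two part bins at far left (50,290) and (50,380) aren't empty. The panel meant is the one in the blue housing, so I'll measure it and check a crop.

```bash
cat > h.py <<'E'
from station import *
import cv2,numpy as np
from scipy.spatial.transform import Rotation as R
def ray(name,uv,c=None):
    c=c or calibration(name);K=c["intrinsics"];uv=np.atleast_2d(np.array(uv,float))
    x=(uv-K[:2,2])/[K[0,0],K[1,1]]
    if name=="wrist":
        r=np.linalg.norm(x,axis=1,keepdims=True)+1e-12
        d=np.hstack([x/r*np.sin(r),np.cos(r)])
    else: d=np.hstack([x,np.ones((len(x),1))])
    return c["eye"],R.from_rotvec(c["rotation"]).apply(d)
def plane(name,uv,z,c=None):
    e,d=ray(name,uv,c);return e+d*((z-e[2])/d[:,2])[:,None]
def rect(P):
    (cx,cy),(w,h),a=cv2.minAreaRect((P[:,:2]*1000).astype(np.float32))
    if w<h:w,h,a=h,w,a+90
    return np.round([cx,cy,w,h,(a+90)%180-90],1)  # mm, long-axis angle deg
def blobs(m,lo,hi):
    cs,_=cv2.findContours(m.astype(np.uint8),cv2.RETR_EXTERNAL,cv2.CHAIN_APPROX_NONE)
    return [c[:,0] for c in cs if lo<cv2.contourArea(c)<hi]
E
python3 - <<'E'
from h import *
im=cv2.imread("pics/top0.png");hsv=cv2.cvtColor(im,cv2.COLOR_BGR2HSV)
w=(hsv[...,1]<60)&(hsv[...,2]>130)
for c in blobs(w,500,8000):
    m=c.mean(0)
    if m[1]<120 or not 120<m[0]<420: continue
    print("white",m.round(),"z75",rect(plane("top",c,.075)),"z32",rect(plane("top",c,.032)))
b=(hsv[...,0]>100)&(hsv[...,0]<125)&(hsv[...,1]>120)
for c in blobs(b,1000,8000):
    print("blue",c.mean(0).round(),rect(plane("top",c,.075)))
cv2.imwrite("pics/crop.png",cv2.resize(im[120:220,260:385],(750,600),interpolation=cv2.INTER_CUBIC))
E
```

```text
white [175. 183.] z75 [540.6 229.7 215.8 173.8  69. ] z32 [546.9 237.4 223.  179.6  69. ]
white [322. 169.] z75 [ 597.9 -233.4  153.9  113.2   68.8] z32 [ 606.1 -241.3  159.   117.    68.8]
white [408. 157.] z75 [ 645.3 -508.1  108.1   82.5  -45.1] z32 [ 655.1 -525.2  111.7   85.2  -45.1]
blue [403. 244.] [ 373.6 -485.9  167.5   87.7   15.3]
blue [314. 185.] [ 551.5 -213.5  268.1   95.7   67.2]
blue [328. 153.] [ 642.3 -248.8  268.1   78.    68.6]
blue [455. 105.] [ 811.4 -654.8  241.2  194.6  -27.1]
blue [155.  86.] [854.9 316.4 166.  121.   79.2]
```

View pics/crop.png

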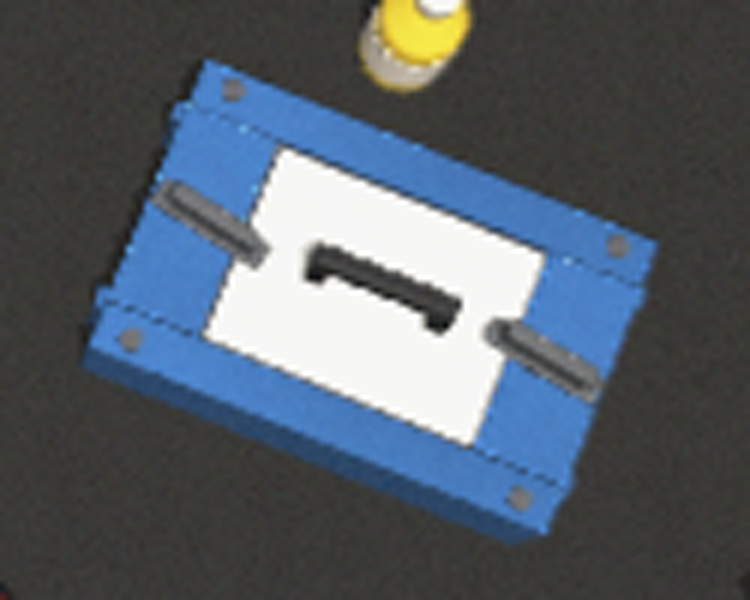

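The crop shows the aluminium panel in the blue frame, with the handle at (385,285) and the buttons at (215,222) and (545,360). Both buttons are about 10° clockwise of the panel axis. The panel measures 154x113 mm at 69°, which fits. The tray measures 223x180 mm at 69°, which also fits. Next I'll measure the fins and plan the approach.

```bash
cat >> h.py <<'E'
def T():
    s=observe();return s["tcp_pos"],R.from_rotvec(s["tool_rot"])
def go(target,yaw,tilt=True):
    """shift (tool axes) and turn needed to bring TCP to target, tool down, tool y at yaw deg"""
    p,r=T();a=np.radians(yaw);y=np.array([np.cos(a),np.sin(a),0]);z=np.array([0,0,-1.]);x=np.cross(y,z)
    g=R.from_matrix(np.c_[x,y,z])
    print("turn deg",(r.inv()*g).as_rotvec(degrees=True).round(1),"shift",r.inv().apply(np.array(target)-p).round(4))
def st():
    p,r=T();m=r.as_matrix();s=observe()
    print("t",round(s["t"],2),"tcp",p.round(4),"z",m[:,2].round(3),"yaw y",np.degrees(np.arctan2(m[1,1],m[0,1])).round(1),"q",s["joint_pos"].round(2),"F",s["wrist_force"].round(1),"open",round(s["opening"],3))
E
python3 - <<'E'
from h import *
st()
im=cv2.imread("pics/top0.png");hsv=cv2.cvtColor(im,cv2.COLOR_BGR2HSV)
m=np.zeros(im.shape[:2],np.uint8)
d=(hsv[...,1]<100)&(hsv[...,2]<150); m[145:195,280:368]=d[145:195,280:368]
for c in blobs(m,20,400): print(c.mean(0).round(),len(c),rect(plane("top",c,.095)))
for y in(59,239): go([.6,-.233,.25],y)
print(calibration("wrist"))
E
```

```text
t 0.1 tcp [ 0.2464 -0.6283  0.2386] z [0.931 0.365 0.   ] yaw y 109.7 q [-1.23  0.12  1.44 -0.    1.58 -0.04] F [ 0.4 -0.4 -0.6] open 1.003
[290. 191.] 58 [ 528.3 -136.4   74.5   31.3  -88.5]
[358. 182.] 95 [ 554.1 -330.8   82.1   72.5  -88.5]
[323. 167.] 58 [ 599.2 -233.3   82.7   21.3   68.9]
[353. 149.] 81 [ 652.3 -318.6  107.6   41.8  -88.4]
[290. 157.] 99 [ 627.6 -124.7   91.8   56.6   52.5]
turn deg [-35.9 105.6 105.6] shift [-0.2389 -0.0111  0.4735]
turn deg [-86.5 -29.4 -29.5] shift [-0.2389 -0.0111  0.4735]
{'intrinsics': array([[297.31863964,   0.        , 264.14747873],
       [  0.        , 297.31863964, 186.85127985],
       [  0.        ,   0.        ,   1.        ]]), 'eye': array([ 0.30810107, -0.60489847,  0.37409406]), 'rotation': array([ 2.40585636, -1.64110572, -0.22284842])}
```

Tool y is the approach axis ("along the fingers"), so I'm correcting the helper.

```bash
cat >> h.py <<'E'
def go(target,yaw):
    """yaw: world direction (deg) of tool z (pad width); tool y down"""
    p,r=T();a=np.radians(yaw);z=np.array([np.cos(a),np.sin(a),0]);y=np.array([0,0,-1.]);x=np.cross(y,z)
    g=R.from_matrix(np.c_[x,y,z])
    print("turn deg",(r.inv()*g).as_rotvec(degrees=True).round(2),"shift",r.inv().apply(np.array(target)-p).round(4))
def st():
    p,r=T();m=r.as_matrix();s=observe()
    print("t",round(s["t"],2),"tcp",p.round(4),"y",m[:,1].round(3),"yaw z",np.degrees(np.arctan2(m[1,2],m[0,2])).round(1),"q",s["joint_pos"].round(2),"F",s["wrist_force"].round(1),"open",round(s["opening"],3))
E
python3 - <<'E'
from h import *
st()
for y in(59,239): go([.6,-.233,.30],y)
go([.54,-.2,.30],21.4)
im=cv2.imread("pics/top0.png")
for n,(a,b) in dict(a=((170,190),(262,255)),b=((495,325),(592,390)),h=((310,255),(458,310))).items():
    P=plane("top",np.array([a,b])/6+[260,120],.104);d=P[1]-P[0]
    print(n,P.mean(0).round(4),np.linalg.norm(d).round(4),np.degrees(np.arctan2(d[1],d[0])).round(1))
E
```

```text
t 0.1 tcp [ 0.2464 -0.6283  0.2386] y [-0.     0.001 -1.   ] yaw z 21.4 q [-1.23  0.12  1.44 -0.    1.58 -0.04] F [ 0.4 -0.4 -0.6] open 1.003
turn deg [-2.000e-02 -3.758e+01 -6.000e-02] shift [-0.2389 -0.0611  0.4735]
turn deg [ 7.0000e-02  1.4242e+02 -3.0000e-02] shift [-0.2389 -0.0611  0.4735]
turn deg [-0.    0.02 -0.06] shift [-0.2915 -0.061   0.4297]
a [ 0.6276 -0.1468  0.104 ] 0.0584 -124.4
b [ 0.5614 -0.3168  0.104 ] 0.0597 -123.1
h [ 0.5984 -0.2342  0.104 ] 0.0814 -109.2
```

```bash
r="0 0 0 -.064 -.02 .143 1"
python3 -m creep '0 0 0 -.013 -.012 .029 1;0 0 0 -.026 -.02 .058 1;0 0 0 -.039 -.02 .087 1;0 0 0 -.052 -.02 .115 1;0 0 0 -.064 -.02 .143 1'
python3 -m creep '0 0 0 -.013 -.004 .029 1;0 0 0 -.026 -.008 .058 1;0 0 0 -.039 -.012 .087 1;0 0 0 -.052 -.016 .115 1;0 0 0 -.064 -.02 .143 1'
python3 -m creep '0 0 0 -.013 -.004 .029 1;0 0 0 -.026 -.008 .058 1;0 0 0 -.039 -.012 .087 1;0 0 0 -.052 -.016 .115 1;0 0 0 -.064 -.02 .143 1'
python3 -m creep '0 -6 0 0 0 0 1;0 -12 0 0 0 0 1;0 -18 0 0 0 0 1;0 -24 0 0 0 0 1;0 -24 0 0 0 0 1'
python3 -m creep '0 -6 0 0 0 0 1;0 -12 0 0 0 0 1;0 -18 0 0 0 0 1;0 -23.6 0 0 0 0 1;0 -23.6 0 0 0 0 1'
python3 - <<'E'
from h import *
st();c=calibration("wrist");print(c["eye"],R.from_rotvec(c["rotation"]).as_matrix()[:,2])
im=read_camera("wrist");cv2.imwrite("pics/w1.png",im[:,:,::-1])
E
```

```text
t: 0.52
tcp_pos: [0.357, -0.5153, 0.2592]
tool_rot: [-1.363, 0.93, -0.93]
wrist_force: [0.4, -0.5, -0.4]
opening: 1.0
t: 0.93
tcp_pos: [0.4668, -0.4034, 0.2793]
tool_rot: [-1.363, 0.93, -0.929]
wrist_force: [-0.1, -0.7, -0.1]
opening: 1.004
t: 1.35
tcp_pos: [0.5766, -0.2916, 0.2992]
tool_rot: [-1.363, 0.93, -0.929]
wrist_force: [-0.0, 0.5, 0.7]
opening: 1.0
t: 1.77
tcp_pos: [0.5757, -0.2929, 0.2989]
tool_rot: [-1.485, 0.605, -0.604]
wrist_force: [-0.6, -0.5, -0.0]
opening: 1.003
t: 2.18
tcp_pos: [0.5757, -0.293, 0.299]
tool_rot: [-1.552, 0.287, -0.286]
wrist_force: [-0.9, 0.2, -0.9]
opening: 1.003
t 2.18 tcp [ 0.5757 -0.293   0.299 ] y [-0.  0. -1.] yaw z 69.1 q [-0.51  0.04  1.42  0.    1.68 -0.15] F [-0.9  0.2 -0.9] open 1.003
[ 0.59882575 -0.2314075   0.43451069] [-0.09502739 -0.2474465  -0.96423028]
```

View pics/w1.png

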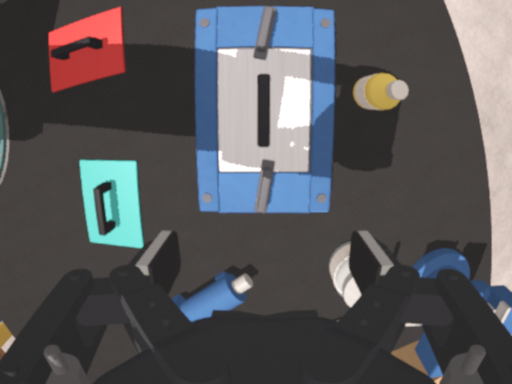

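The wrist view shows the housing squarely: handle bar at (264,110), button a at about (266,32), button b at about (266,186), both slightly clockwise. I'll get precise positions from masks.

Run:
```python
from h import *
im=cv2.imread("pics/w1.png");hsv=cv2.cvtColor(im,cv2.COLOR_BGR2HSV)
# housing top blue hull -> rect at z .075
b=((hsv[...,0]>100)&(hsv[...,0]<125)&(hsv[...,1]>110));b[:,:190]=0;b[:,345:]=0;b[225:]=0
ys,xs=np.nonzero(b);hull=cv2.convexHull(np.c_[xs,ys].astype(np.int32))[:,0]
print("housing",rect(plane("wrist",hull,.075)))
g=hsv[...,2]
dk=(g<45);dk[:60]=0;dk[160:]=0;dk[:,:240]=0;dk[:,290:]=0
for c in blobs(dk,200,3000): print("bar",c.min(0),c.max(0),rect(plane("wrist",c,.115)))
# gray buttons: low sat vs blue; on blue area only
for nm,(y0,y1,z0) in dict(a=(5,62,0),b=(155,214,0)).items():
    sub=hsv[y0:y1,245:290];m=(sub[...,1]<110)&(sub[...,2]<115)
    for c in blobs(m,100,3000):
        c=c+[245,y0];P=plane("wrist",c,.095)
        print(nm,c.min(0),c.max(0),c.mean(0).round(1),rect(P))
cv2.imwrite("pics/w1c.png",cv2.resize(np.hstack([im[0:65,230:300],im[150:215,230:300]]),None,fx=5.5,fy=5.5,interpolation=cv2.INTER_CUBIC))
```

```text
housing [ 598.3 -233.8  260.7  169.7   68.6]
a [254  10] [275  58] [266.9  36.6] [ 634.3 -154.9   60.6   16.5   45.2]
b [262 160] [273 204] [268. 180.] [ 570.8 -314.9   53.7   12.9   68.6]
```

View pics/w1c.png

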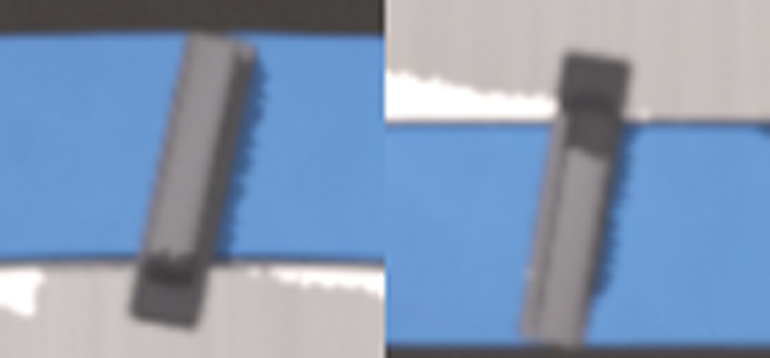

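Run:
```python
from h import *
for n,(a,b) in dict(a=((268.5,7.3),(261.3,46)),b=((266.9,177.3),(261.5,212.7))).items():
    P=plane("wrist",[a,b],.104);d=P[0]-P[1]
    print(n,P.mean(0).round(4),np.linalg.norm(d).round(4),np.degrees(np.arctan2(d[1],d[0])).round(1))
go([.564,-.3213,.16],60);go([.6326,-.1463,.16],58)
```

```text
a [ 0.6333 -0.146   0.104 ] 0.0471 59.0
b [ 0.5624 -0.3257  0.104 ] 0.0435 60.4
turn deg [-0.    8.76 -0.02] shift [-0.0006  0.1391 -0.0306]
turn deg [-0.   10.76 -0.02] shift [-0.      0.1391  0.1574]
```

```bash
python3 -m creep '0 4 0 0 .03 -.015 .6;0 9 0 0 .06 -.031 .6;0 9 0 0 .09 -.031 .6;0 9 0 0 .12 -.031 .6;0 9 0 0 .15 -.031 .6'
python3 -m creep '0 0 0 0 .02 0 .6;0 0 0 0 .04 0 .6;0 0 0 0 .056 0 .6;0 0 0 0 .056 0 .6;0 0 0 0 .056 0 .6'
python3 -m creep '0 0 0 0 0 0 0.4;0 0 0 0 0 0 0.2;0 0 0 0 0 0 0;0 0 0 0 0 0 0;0 0 0 0 0 0 0' 30
python3 -m creep '0 0 0 0 0 0 0;0 0 0 0 0 0 0;0 0 0 0 0 0 0;0 0 0 0 0 0 0;0 0 0 0 0 0 0'
python3 - <<'E'
from h import *
st();go([.564,-.3213,.093],60);go([.564,-.3213,.093],-21.4)
E
```

```text
t: 2.65
tcp_pos: [0.5643, -0.3221, 0.1478]
tool_rot: [-1.531, 0.416, -0.416]
wrist_force: [0.0, -0.6, -0.8]
opening: 0.599
t: 3.07
tcp_pos: [0.5644, -0.3218, 0.093]
tool_rot: [-1.531, 0.414, -0.412]
wrist_force: [0.7, -0.6, 0.7]
opening: 0.596
t: 3.48
tcp_pos: [0.5643, -0.3218, 0.0947]
tool_rot: [-1.531, 0.411, -0.41]
wrist_force: [-9.9, 5.4, 9.7]
opening: 0.109
t: 3.9
tcp_pos: [0.5643, -0.3218, 0.0946]
tool_rot: [-1.531, 0.411, -0.41]
wrist_force: [-9.8, 4.6, 9.4]
opening: 0.108
t 3.9 tcp [ 0.5643 -0.3218  0.0946] y [-0.  0. -1.] yaw z 60.0 q [-0.56  0.14  1.66 -0.    1.35 -0.03] F [-9.8  4.6  9.4] open 0.108
turn deg [ 0.   -0.01 -0.03] shift [-0.0005  0.0016  0.0003]
turn deg [ 2.000e-02  8.139e+01 -2.000e-02] shift [-0.0005  0.0016  0.0003]
```

The fin is gripped (opening 0.108, about 9 mm). I'll ease off the contact with 2 mm up and 1 mm in tool -x, then turn.

```bash
python3 -m creep '0 0 0 -.0005 -.002 0 0;0 0 0 -.001 -.002 0 0;0 5 0 -.001 -.002 0 0;0 10 0 -.001 -.002 0 0;0 15 0 -.001 -.002 0 0'
python3 -m creep '0 6 0 0 0 0 0;0 12 0 0 0 0 0;0 18 0 0 0 0 0;0 24 0 0 0 0 0;0 30 0 0 0 0 0'
python3 -m creep '0 6 0 0 0 0 0;0 12 0 0 0 0 0;0 18 0 0 0 0 0;0 24 0 0 0 0 0;0 30 0 0 0 0 0'
python3 -m creep '0 3 0 0 0 0 0;0 6 0 0 0 0 0;0 6 0 0 0 0 0;0 6 0 0 0 0 0;0 6 0 0 0 0 0'
python3 - <<'E'
from h import *
st();go([.564,-.3213,.093],-21.4)
E
```

```text
t: 4.32
tcp_pos: [0.5638, -0.3214, 0.0949]
tool_rot: [-1.481, 0.617, -0.617]
wrist_force: [2.3, -1.4, -8.3]
opening: 0.106
t: 4.73
tcp_pos: [0.5635, -0.3209, 0.0949]
tool_rot: [-1.319, 1.019, -1.017]
wrist_force: [-0.9, 5.2, -5.4]
opening: 0.104
t: 5.15
tcp_pos: [0.5635, -0.3202, 0.0949]
tool_rot: [-1.07, 1.405, -1.4]
wrist_force: [-1.7, 9.7, -4.4]
opening: 0.113
t: 5.57
tcp_pos: [0.5635, -0.3201, 0.0949]
tool_rot: [-1.012, 1.476, -1.471]
wrist_force: [-1.8, 9.5, -3.7]
opening: 0.108
t 5.57 tcp [ 0.5635 -0.3201  0.0949] y [-0.001  0.003 -1.   ] yaw z -21.0 q [-0.56  0.13  1.66  0.    1.35  1.38] F [-1.8  9.5 -3.7] open 0.108
turn deg [ 0.12  0.41 -0.12] shift [0.0009 0.0019 0.0009]
```

```bash
python3 -m creep '0 0 0 0 0 0 .35;0 0 0 0 0 0 .35;0 0 0 0 0 0 .35;0 0 0 0 -.03 0 .35;0 0 0 0 -.07 0 .35'
python3 -m creep '0 -6 0 -.038 0 0 .5;0 -12 0 -.076 0 0 .6;0 -18 0 -.114 0 0 .6;0 -24 0 -.152 0 0 .6;0 -30 0 -.188 0 0 .6'
python3 -m creep '0 -6 0 0 0 0 .6;0 -12 0 0 0 0 .6;0 -18 0 0 0 0 .6;0 -24 0 0 0 0 .6;0 -30 0 0 0 0 .6'
python3 -m creep '0 -6 0 0 0 0 .6;0 -12 0 0 0 0 .6;0 -18 0 0 0 0 .6;0 -20 0 0 0 0 .6;0 -20 0 0 0 0 .6'
python3 - <<'E'
from h import *
st();go([.6328,-.1462,.095],59)
im=read_camera("wrist");cv2.imwrite("pics/w2.png",im[:,:,::-1])
E
```

```text
t: 5.98
tcp_pos: [0.5625, -0.3209, 0.1628]
tool_rot: [-1.015, 1.479, -1.47]
wrist_force: [-0.2, -0.4, 0.2]
opening: 0.352
t: 6.4
tcp_pos: [0.6316, -0.1443, 0.166]
tool_rot: [-1.281, 1.088, -1.09]
wrist_force: [0.5, -1.9, 0.1]
opening: 0.599
t: 6.82
tcp_pos: [0.6313, -0.146, 0.1657]
tool_rot: [-1.458, 0.69, -0.691]
wrist_force: [-0.6, -0.2, 0.1]
opening: 0.603
t: 7.23
tcp_pos: [0.6312, -0.1461, 0.1657]
tool_rot: [-1.529, 0.422, -0.423]
wrist_force: [-0.7, 0.1, -0.2]
opening: 0.601
t 7.23 tcp [ 0.6312 -0.1461  0.1657] y [ 0.001 -0.    -1.   ] yaw z 59.1 q [-0.27  0.09  1.59 -0.    1.46  0.27] F [-0.7  0.1 -0.2] open 0.601
turn deg [-0.    0.11  0.04] shift [0.0013 0.0707 0.0007]
```

```bash
python3 -m creep '0 0 0 .001 .02 0 .6;0 0 0 .001 .04 0 .6;0 0 0 .001 .06 0 .6;0 0 0 .001 .07 0 .6;0 0 0 .001 .07 0 .6'
python3 -m creep '0 0 0 0 0 0 0.4;0 0 0 0 0 0 0.2;0 0 0 0 0 0 0;0 0 0 0 0 0 0;0 0 0 0 0 0 0' 30
python3 -m creep '0 0 0 0 0 0 0;0 0 0 0 0 0 0;0 5 0 0 0 0 0;0 10 0 0 0 0 0;0 15 0 0 0 0 0'
python3 -m creep '0 6 0 0 0 0 0;0 12 0 0 0 0 0;0 18 0 0 0 0 0;0 24 0 0 0 0 0;0 30 0 0 0 0 0'
python3 -m creep '0 6 0 0 0 0 0;0 12 0 0 0 0 0;0 18 0 0 0 0 0;0 24 0 0 0 0 0;0 30 0 0 0 0 0'
python3 -m creep '0 3 0 0 0 0 0;0 5 0 0 0 0 0;0 5 0 0 0 0 0;0 5 0 0 0 0 0;0 5 0 0 0 0 0'
python3 - <<'E'
from h import *
st()
E
```

```text
t: 7.7
tcp_pos: [0.631, -0.1462, 0.0929]
tool_rot: [-1.529, 0.427, -0.422]
wrist_force: [-0.4, -0.3, 0.0]
opening: 0.6
t: 8.12
tcp_pos: [0.632, -0.1463, 0.0969]
tool_rot: [-1.529, 0.423, -0.424]
wrist_force: [-7.2, 2.8, 7.6]
opening: 0.106
t: 8.53
tcp_pos: [0.6318, -0.1462, 0.0969]
tool_rot: [-1.477, 0.631, -0.63]
wrist_force: [-9.7, 4.5, 8.5]
opening: 0.108
t: 8.95
tcp_pos: [0.6315, -0.1457, 0.0969]
tool_rot: [-1.313, 1.032, -1.03]
wrist_force: [-13.1, 8.3, 11.7]
opening: 0.106
t: 9.37
tcp_pos: [0.6314, -0.1451, 0.0969]
tool_rot: [-1.061, 1.417, -1.413]
wrist_force: [-13.1, 14.3, 12.7]
opening: 0.107
t: 9.78
tcp_pos: [0.6315, -0.1449, 0.0968]
tool_rot: [-1.013, 1.476, -1.471]
wrist_force: [-12.4, 13.7, 13.0]
opening: 0.105
t 9.78 tcp [ 0.6315 -0.1449  0.0968] y [-0.001  0.003 -1.   ] yaw z -21.0 q [-0.27  0.13  1.66  0.    1.35  1.67] F [-12.4  13.7  13. ] open 0.105
```

```bash
python3 -m creep '0 0 0 0 0 0 .35;0 0 0 0 0 0 .35;0 0 0 0 0 0 .35;0 0 0 0 -.03 0 .35;0 0 0 0 -.07 0 .35'
python3 -m creep '0 -6 0 .02 -.02 0 .5;0 -12 0 .04 -.04 0 .7;0 -18 0 .06 -.06 0 .7;0 -24 0 .08 -.08 0 .7;0 -30 0 .094 -.085 0 .7'
python3 -m creep '0 -6 0 0 0 0 .7;0 -12 0 0 0 0 .7;0 -18 0 0 0 0 .7;0 -24 0 0 0 0 .7;0 -30 0 0 0 0 .7'
python3 -m creep '0 -6 0 0 0 0 .7;0 -12 0 0 0 0 .7;0 -18 0 0 0 0 .7;0 -24 0 0 0 0 .7;0 -29.7 0 0 0 0 .7'
python3 - <<'E'
from h import *
st();go([.5983,-.2338,.109],68.6)
im=read_camera("wrist");cv2.imwrite("pics/w3.png",im[:,:,::-1])
E
```

```text
t: 10.2
tcp_pos: [0.6305, -0.1462, 0.1626]
tool_rot: [-1.017, 1.479, -1.471]
wrist_force: [-0.2, -0.5, 0.3]
opening: 0.349
t: 10.62
tcp_pos: [0.5983, -0.236, 0.2544]
tool_rot: [-1.28, 1.085, -1.093]
wrist_force: [0.3, 0.0, 0.6]
opening: 0.702
t: 11.03
tcp_pos: [0.5983, -0.2345, 0.2505]
tool_rot: [-1.458, 0.691, -0.691]
wrist_force: [-0.5, 1.0, -0.8]
opening: 0.7
t: 11.45
tcp_pos: [0.5983, -0.2344, 0.2505]
tool_rot: [-1.552, 0.287, -0.288]
wrist_force: [0.2, 0.7, -0.7]
opening: 0.705
t 11.45 tcp [ 0.5983 -0.2344  0.2505] y [ 0. -0. -1.] yaw z 69.0 q [-0.41  0.04  1.5  -0.    1.6  -0.05] F [ 0.2  0.7 -0.7] open 0.705
turn deg [0.01 0.4  0.02] shift [-0.0003  0.1415  0.0006]
```

View pics/w3.png

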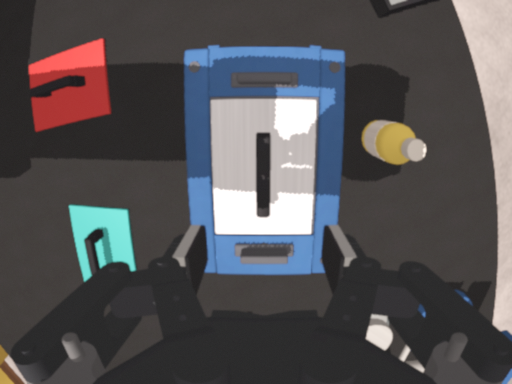

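Both buttons now lie crosswise: a at (265,78), b at (264,250), both clear of the panel's edges at rows 98 and 235. Next I grasp the handle.

```bash
python3 -m creep '0 .3 0 0 .03 0 .7;0 .3 0 0 .06 0 .7;0 .3 0 0 .09 0 .7;0 .3 0 0 .12 0 .7;0 .3 0 0 .13 0 .7'
python3 -m creep '0 0 0 0 .01 0 .7;0 0 0 0 .02 0 .7;0 0 0 0 .022 0 .7;0 0 0 0 .022 0 .7;0 0 0 0 .022 0 .7'
python3 -m creep '0 0 0 0 0 0 0.5;0 0 0 0 0 0 0.3;0 0 0 0 0 0 0.1;0 0 0 0 0 0 0;0 0 0 0 0 0 0' 60
python3 -m creep '0 0 0 0 0 0 0;0 0 0 0 0 0 0;0 0 0 0 0 0 0;0 0 0 0 0 0 0;0 0 0 0 0 0 0'
python3 - <<'E'
from h import *
st();print(observe()["torque"])
E
```

```text
t: 11.92
tcp_pos: [0.5968, -0.2337, 0.1157]
tool_rot: [-1.549, 0.301, -0.294]
wrist_force: [-0.3, -0.1, -1.3]
opening: 0.701
t: 12.33
tcp_pos: [0.5988, -0.2344, 0.0996]
tool_rot: [-1.551, 0.295, -0.297]
wrist_force: [0.8, -0.6, 0.4]
opening: 0.699
t: 12.75
tcp_pos: [0.5985, -0.2343, 0.0989]
tool_rot: [-1.551, 0.295, -0.296]
wrist_force: [-1.0, 0.7, 4.3]
opening: 0.15
t: 13.17
tcp_pos: [0.5985, -0.2343, 0.0989]
tool_rot: [-1.551, 0.295, -0.296]
wrist_force: [-0.2, -0.3, 5.5]
opening: 0.159
t 13.17 tcp [ 0.5985 -0.2343  0.0989] y [ 0.001 -0.    -1.   ] yaw z 68.4 q [-0.41  0.12  1.67  0.    1.35 -0.04] F [-0.2 -0.3  5.5] open 0.159
[ 0.0872771   0.18916469 -0.00137695]
```

The handle is held (13.5 mm) with hardly any side force, so I lift straight up.

```bash
python3 -m creep '0 0 0 0 -.003 0 0;0 0 0 0 -.007 0 0;0 0 0 0 -.012 0 0;0 0 0 0 -.018 0 0;0 0 0 0 -.025 0 0'
python3 -m creep '0 0 0 0 -.02 0 0;0 0 0 0 -.04 0 0;0 0 0 0 -.06 0 0;0 0 0 0 -.075 0 0;0 0 0 0 -.085 0 0'
python3 - <<'E'
from h import *
st();print(observe()["torque"]);p=observe()["tcp_pos"]
go([.547,.2374,p[2]],68.7)
im=cv2.imread("pics/top0.png");hsv=cv2.cvtColor(im,cv2.COLOR_BGR2HSV)
w=(hsv[...,1]<60)&(hsv[...,2]>90)
for c in blobs(w,2000,8000):
    m=c.mean(0)
    if abs(m[0]-175)<10: print("tray",rect(plane("top",cv2.convexHull(c)[:,0],.032)))
E
```

```text
t: 13.58
tcp_pos: [0.5982, -0.2341, 0.1237]
tool_rot: [-1.55, 0.296, -0.295]
wrist_force: [-0.5, -0.5, -3.2]
opening: 0.147
t: 14.0
tcp_pos: [0.5986, -0.2343, 0.2107]
tool_rot: [-1.551, 0.294, -0.297]
wrist_force: [0.7, -0.5, -2.0]
opening: 0.15
t 14.0 tcp [ 0.5986 -0.2343  0.2107] y [ 0.002 -0.001 -1.   ] yaw z 68.4 q [-0.41  0.05  1.55  0.    1.53 -0.04] F [ 0.7 -0.5 -2. ] open 0.15
[ 0.02396829 -0.0598804   0.05286541]
turn deg [ 0.   -0.29  0.12] shift [-0.2215 -0.0005  0.4197]
tray [546.2 236.9 224.8 182.4  68.9]
```

```bash
python3 -m creep '0 0 0 -.005 0 .01 0;0 0 0 -.013 0 .025 0;0 0 0 -.024 0 .045 0;0 0 0 -.037 0 .07 0;0 0 0 -.05 0 .095 0'
python3 -m creep '0 0 0 -.013 0 .025 0;0 0 0 -.026 0 .05 0;0 0 0 -.04 0 .075 0;0 0 0 -.053 0 .1 0;0 0 0 -.066 0 .125 0'
python3 -m creep '0 0 0 -.013 0 .025 0;0 0 0 -.026 0 .05 0;0 0 0 -.04 0 .075 0;0 0 0 -.053 0 .1 0;0 0 0 -.066 0 .125 0'
python3 -m creep '0 0 0 -.013 0 .025 0;0 0 0 -.025 0 .047 0;0 0 0 -.033 0 .063 0;0 0 0 -.038 0 .072 0;0 0 0 -.039 0 .075 0'
python3 - <<'E'
from h import *
st();go([.5465,.237,.036],68.7)
im=read_camera("wrist");cv2.imwrite("pics/w4.png",im[:,:,::-1])
E
```

```text
t: 14.42
tcp_pos: [0.5857, -0.1252, 0.2067]
tool_rot: [-1.55, 0.297, -0.294]
wrist_force: [1.0, 0.9, -2.5]
opening: 0.153
t: 14.83
tcp_pos: [0.57, 0.0156, 0.2069]
tool_rot: [-1.551, 0.296, -0.294]
wrist_force: [0.5, 0.6, -1.6]
opening: 0.151
t: 15.25
tcp_pos: [0.5543, 0.1559, 0.2069]
tool_rot: [-1.551, 0.296, -0.294]
wrist_force: [0.7, -0.4, -1.9]
opening: 0.155
t: 15.67
tcp_pos: [0.546, 0.2395, 0.2072]
tool_rot: [-1.551, 0.295, -0.293]
wrist_force: [0.7, -0.7, -3.4]
opening: 0.149
t 15.67 tcp [0.546  0.2395 0.2072] y [-0.002 -0.    -1.   ] yaw z 68.5 q [ 0.37 -0.04  1.66  0.    1.53  0.74] F [ 0.7 -0.7 -3.4] open 0.149
turn deg [ 0.05 -0.16 -0.08] shift [ 0.0016  0.1712 -0.0019]
```

View pics/w4.png

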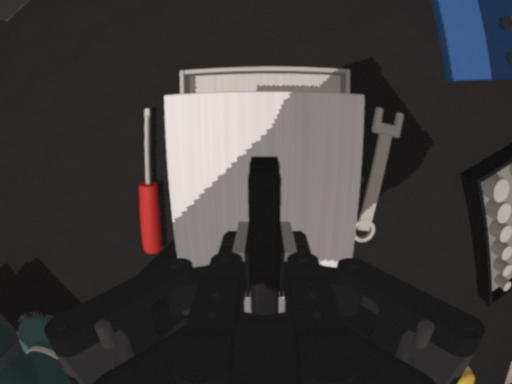

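The panel hangs level and centred over the tray (walls at columns 183 and 348). I lower it, slowing near the floor.

```bash
python3 -m creep '0 0 0 .001 .02 -.002 0;0 0 0 .001 .05 -.002 0;0 0 0 .001 .08 -.002 0;0 0 0 .001 .105 -.002 0;0 0 0 .001 .125 -.002 0'
python3 -m creep '0 0 0 0 .012 0 0;0 0 0 0 .02 0 0;0 0 0 0 .026 0 0;0 0 0 0 .03 0 0;0 0 0 0 .033 0 0'
python3 -m creep '0 0 0 0 .002 0 0;0 0 0 0 .004 0 0;0 0 0 0 .006 0 0;0 0 0 0 .008 0 0;0 0 0 0 .009 0 0'
python3 -m creep '0 0 0 0 .001 0 0;0 0 0 0 .002 0 0;0 0 0 0 .003 0 0;0 0 0 0 .004 0 0;0 0 0 0 .004 0 0'
python3 - <<'E'
from h import *
st()
E
```

```text
t: 16.13
tcp_pos: [0.5467, 0.2341, 0.0807]
tool_rot: [-1.552, 0.298, -0.295]
wrist_force: [-0.5, -0.6, -2.9]
opening: 0.151
t: 16.55
tcp_pos: [0.5479, 0.2354, 0.0509]
tool_rot: [-1.55, 0.295, -0.296]
wrist_force: [-0.5, -0.6, -3.0]
opening: 0.155
t: 16.97
tcp_pos: [0.5475, 0.2355, 0.0412]
tool_rot: [-1.55, 0.295, -0.296]
wrist_force: [0.2, 0.6, -3.1]
opening: 0.154
t: 17.38
tcp_pos: [0.5474, 0.2354, 0.0371]
tool_rot: [-1.551, 0.296, -0.295]
wrist_force: [0.6, -0.8, -2.0]
opening: 0.153
t 17.38 tcp [0.5474 0.2354 0.0371] y [-0. -0. -1.] yaw z 68.4 q [0.36 0.08 1.82 0.   1.24 0.74] F [ 0.6 -0.8 -2. ] open 0.153
```

```bash
python3 -m creep '0 0 0 0 .0005 0 0;0 0 0 0 .001 0 0;0 0 0 0 .0015 0 0;0 0 0 0 .0015 0 0;0 0 0 0 .0015 0 0'
python3 -m creep '0 0 0 0 .0005 0 0;0 0 0 0 .001 0 0;0 0 0 0 .001 0 0;0 0 0 0 .001 0 0;0 0 0 0 .001 0 0'
```

```text
t: 17.8
tcp_pos: [0.5475, 0.2354, 0.0358]
tool_rot: [-1.551, 0.296, -0.296]
wrist_force: [0.0, 0.0, -3.1]
opening: 0.151
t: 18.22
tcp_pos: [0.5476, 0.2355, 0.035]
tool_rot: [-1.55, 0.295, -0.296]
wrist_force: [-1.1, 0.2, -0.3]
opening: 0.153
```

Contact has begun (-3 N to about 0). One more millimetre to seat it, then I release and retract.

```bash
python3 -m creep '0 0 0 0 .0005 0 0;0 0 0 0 .001 0 0;0 0 0 0 .001 0 0;0 0 0 0 .001 0 0;0 0 0 0 .001 0 0'
python3 -m creep '0 0 0 0 0 0 .2;0 0 0 0 0 0 .3;0 0 0 0 0 0 .4;0 0 0 0 0 0 .5;0 0 0 0 0 0 .5'
python3 -m creep '0 0 0 0 -.01 0 .5;0 0 0 0 -.03 0 .5;0 0 0 0 -.06 0 .5;0 0 0 0 -.09 0 .5;0 0 0 0 -.12 0 .5'
python3 -m creep '0 0 0 0 -.02 -.03 .5;0 0 0 0 -.04 -.06 .5;0 0 0 0 -.06 -.09 .5;0 0 0 0 -.08 -.11 .5;0 0 0 0 -.1 -.12 .5'
python3 - <<'E'
from h import *
st()
im=read_camera("wrist")[:,:,::-1];cv2.imwrite("pics/w5.png",im)
a=read_camera("top")[:,:,::-1];b=read_camera("scene")[:,:,::-1]
cv2.imwrite("pics/ts5.png",np.hstack([cv2.resize(a[100:250,100:400],(800,400)),])) 
cv2.imwrite("pics/t5.png",a);cv2.imwrite("pics/s5.png",b)
E
```

```text
t: 18.63
tcp_pos: [0.5476, 0.2355, 0.0349]
tool_rot: [-1.55, 0.295, -0.296]
wrist_force: [-7.2, -3.3, 11.8]
opening: 0.148
t: 19.05
tcp_pos: [0.5475, 0.2354, 0.0337]
tool_rot: [-1.551, 0.296, -0.296]
wrist_force: [-0.7, -0.2, 0.8]
opening: 0.5
t: 19.47
tcp_pos: [0.5472, 0.2353, 0.1559]
tool_rot: [-1.55, 0.296, -0.296]
wrist_force: [0.0, -0.9, 0.0]
opening: 0.501
t: 19.88
tcp_pos: [0.5023, 0.122, 0.2559]
tool_rot: [-1.55, 0.296, -0.297]
wrist_force: [0.1, -0.3, 0.9]
opening: 0.504
t 19.88 tcp [0.5023 0.122  0.2559] y [ 0.001 -0.    -1.   ] yaw z 68.4 q [ 0.19 -0.24  1.75 -0.    1.63  0.57] F [ 0.1 -0.3  0.9] open 0.504
```

View pics/w5.png

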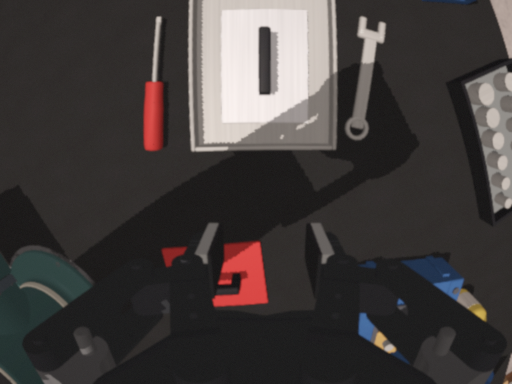

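View pics/ts5.png

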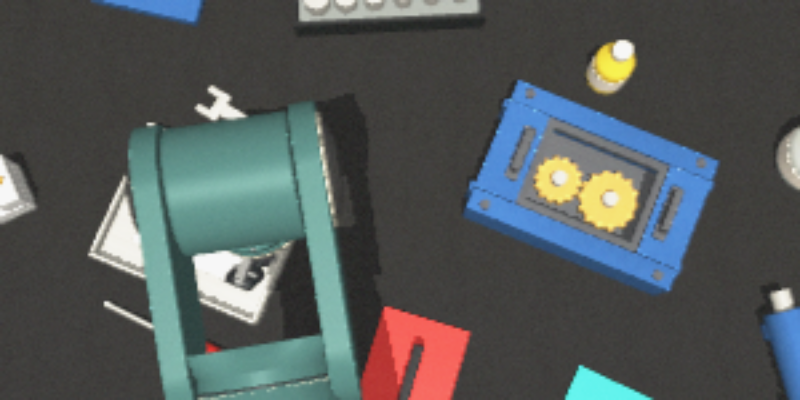

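The wrist view shows the panel lying flat, handle up, centred in the tray (column 265, rows 10–123). The top view shows both buttons crosswise and the gears exposed. The bystanders look untouched, so I'm handing in.

```bash
python3 -c "
from station import *
s=observe();print(s['t'],s['wrist_force'],abs(s['qd']).max());print(close_job())"
```

```text
20.0333 [ 0.35694731  0.50271388 -0.93078563] 0.03771465687654044
the job is handed in; nothing more can be done
None
```

I turned both turn buttons on the housing clockwise by about 80°, so they lie across the housing, about 90° from the panel's long axis. I then lifted the panel straight out by its handle and set it in the steel tray. Job time was about 20 s of the 72 s allowed.

- **Final pictures:** They show the panel flat, handle up and centred in the tray, the gears exposed and both buttons still aside. The bottle, wrench and screwdriver look unmoved. I did not check the jar, clamp or cylinder unit closely in the last pictures.
- **Forces:** Side force was under 1 N just before and during the lift from the recess. The highest reading was about 23 N, at the end of turning button a. The panel touched down with about 12 N of upward force on the tool. These are readings taken at the end of each move, so brief peaks between them would not show.
- **At hand-in:** The robot was clear of everything, and no check failed or disagreed.

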